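# Catch a portion of biscuits from a chute dispenser in a dish

### The arm

A 6-joint arm with a two-finger parallel gripper is mounted at the origin on the work surface; the furniture and walls round the work are solid. World frame = base frame: x ahead of the robot, y to its left, z up, the work surface at z = 0. Lengths are in mm, angles in rad, forces in N, time in s.
With the tool pointing down it reaches from about 275 to 1000 mm from the base axis. Payload 8.4 kg.
Tool frame: the origin (TCP) lies midway between the tips of the shut fingers; the grasp point (between the pads) lies grip_depth behind it (grip_depth is the distance from the TCP to the grasp point, in mm); z points along the fingers, y is the line along which they close (so a half turn about z gives the same grasp; the last joint's range is limited). The gripper opens to 85 mm and grips with 20 to 120 N. Pads are 22 mm wide; open, the fingers measure 114 mm over their backs; the gripper's body (76 mm by 85 mm) begins 54 mm behind the grasp point. The pads swing forward as they close: fully open they stand 13 mm farther back than shut.
Start: joints at [1.347, 0.353, 1.633, -0, 1.155, -0.002], TCP at [137.489, 609.692, 231.281] pointing down, gripper open.
Joint ranges: [-2.63, 2.63], [-0.92, 2.1], [0.06, 2.66], [-1.3, 4.44], [0, 2.69], [-3.02, 3.02]. Speed limits (rad/s): [2.22, 2.22, 2.79, 3.14, 3.14, 3.14].

### API

Orientations are given as [roll, pitch, yaw] about the fixed x, y, z axes, in that order (R = Rz(yaw) Ry(pitch) Rx(roll)).
In Python, from rig import * gives the robot as it stands.
- The arm moves only by the shell command python3 -m creep 'ROWS' [FORCE]. ROWS is JSON, a list of rows, each an object of numbers: "x", "y", "z": the shift along the tool's x, y, z in mm; "rx", "ry", "rz": the turn, a rotation vector about the tool's x, y, z in rad; "hand": the finger opening in mm, from 0 to 85.4. A call has 1 to 20 rows; each row shifts and turns the commanded pose from where the row before left it, along the tool's axes as they then stand; what a row does not reach is not made up. A row lasts 1/8 s, in which the tool goes at most 62.5 mm and 10.7 degrees, less where a joint would pass 70% of its speed; a pose out of reach is approached as far as the arm can. A call with a gripper value outside its range is refused whole. The fingers move at their own pace and stop on an object; FORCE is the grip in N (left out, the last holds). Time passes only in rows, so rows that do not move let the fingers close. It gives the time, the measured TCP pose, the force, the opening and the grip force at its end, in the units of the state.
- sense(): the state, without advancing time (a new reading comes with each control period).
- grab_frame(name): name is "side" or "top" or "wrist"; returns the picture (400x640x3 uint8, red, green, blue); there is no depth.
- get_calibration(name): a dict with "K" (3x3 intrinsics, pixels), "R" (3x3) and "t" (3): a world point X has camera coordinates R X + t. Camera axes: x right, y down, z forward; pixel columns grow to the right and rows downward; lengths in mm; the calibration is good to about 2 mm. A picture is of the moment at which its call begins: read the wrist's pose just before it. get_calibration takes no time and is no camera call; for the wrist camera it gives the pose at the moment of the call.
- sign_off(): hands the job in; it is judged then, once.
The state is a dict: "clock": time; "qpos": joint angles; "qvel": joint speeds; "joint_efforts": joint torques, N m; "eef_pos": TCP position; "tcp_rot": TCP orientation; "contact_force": force on the tool from outside, world axes, zero at the start; "wrist_torque": the same for the moment, N m; "opening": opening from 0.0 (shut) to 1.0 (fully open); "grasp_force": force on a finger pad.
Only numpy, scipy, OpenCV 4.12 (cv2) and the standard library are available. Lean on these libraries where they do the work, as an engineer would, in place of code of your own. Each camera call takes 0.05 s, during which the arm holds its last target. There are 200 camera calls.

### The job

Serve the portion of small round biscuits that waits in the tilted chute of the dispenser: slide the empty round dish under the end of the chute and gently press the hanging paddle back to its stop with it, without ramming it, and hold it there until all four biscuits have slid down into the dish. Then let go, leaving the filled dish standing upright on the worktop; do not push the sample cup near the table's edge about.

Things in the scene. Friction and masses are not known exactly. Their poses are not given: they have to be found in the camera images.
- dispenser: Fixed bench dispenser: grey foot and post (x 0.086 to 0.166, y -0.037 to 0.037) carry an open steel chute, 45 mm wide, tilted 35 deg, its lower end in front at x 0.05, z 0.15; below it only the paddle hangs. Origin: on the worktop, where the dish's centre belongs when the paddle is fully pressed. z up; x horizontal from front to back: the direction to push the dish; y across.
- gate (a joint): Angle (rad) of the rocker carrying drop gate and paddle; its axis lies across the chute at x 0.097, z 0.190 of the dispenser. 0: gate shut, where a spring returns it; 0.31: end stop, paddle fully pressed to +x, gate dropped below the chute floor. Biscuits slide out from about 0.25 on. Full pressing takes about 4 N at the dish; over 45 N is ramming.
- paddle (a point): Middle of the paddle, a steel plate 64 mm wide, 50 mm tall with a rubber pad, on two side arms below the chute. At rest it leans to the front, lower edge 33 mm above the worktop. The dish's rim meets it when the dish's centre is about 52 mm in front (-x) of the dispenser's origin, and has it fully pressed when the centre is at that origin.
- dish: Round white ceramic dish, 110 mm across the rim, narrowing to 102 mm near the foot, 50 mm high, wall 5 mm, inner floor 6 mm up, 0.26 kg, standing loose on the worktop. Origin: centre of its underside; z up.
- biscuit_1: Biscuit 1 of 4 (1 is nearest the gate), round and domed with a flat base, light brown, 34 mm across, 25 mm high, waiting in the chute. Origin: its centre, 12 mm above its base; z along its axis.
- biscuit_2: Biscuit 2 of 4 (1 is nearest the gate), round and domed with a flat base, light brown, 34 mm across, 25 mm high, waiting in the chute. Origin: its centre, 12 mm above its base; z along its axis.
- biscuit_3: Biscuit 3 of 4 (1 is nearest the gate), round and domed with a flat base, light brown, 34 mm across, 25 mm high, waiting in the chute. Origin: its centre, 12 mm above its base; z along its axis.
- biscuit_4: Biscuit 4 of 4 (1 is nearest the gate), round and domed with a flat base, light brown, 34 mm across, 25 mm high, waiting in the chute. Origin: its centre, 12 mm above its base; z along its axis.
- cup_a: Small clear sample cup with cereal near the table's edge, left of the dish, 46 mm across and 45 mm high, a bystander. Origin: centre of its underside.
There are look-alikes about, which are no part of the job. What is shaped like the biscuit_4 but pink is not meant.

How it is judged:
By the outcome, as a careful person would: the job done as asked, in the order asked, and still so for the second after the job is handed in, with the robot touching nothing.
It also fails if it takes over 40 s, if anything falls off the work surface, if the arm or the gripper's body presses on something with over 40 N, if the wrist force passes 120 N, or if a joint passes its speed limit or range.

## Working session

There is one attempt and no reset: what is moved stays moved. The work goes in short steps, Python scripts to look and compute and a shell command to move; the robot and the scene stay as the last step left them, time stands still between calls to the robot, and variables do not carry over. Pictures are saved under pics/ and viewed, at most 12 in all, crops included, and the job is handed in when it is done.

```bash
mkdir -p pics; ls; python3 - <<'E'
from rig import *
import cv2,numpy as np
print(sense())
for n in("side","top"):
    f=grab_frame(n); cv2.imwrite(f"pics/{n}0.png",f[:,:,::-1])
    c=get_calibration(n); print(n,c)
E
```

```text
pics
{'clock': 0.0, 'qpos': array([ 1.34659952e+00,  3.53660837e-01,  1.63413516e+00,  2.44414851e-05,
        1.15522202e+00, -2.42127058e-03]), 'qvel': array([ 0.00086907,  0.00041992, -0.00106615,  0.00092387,  0.00019787,
       -0.00105925]), 'joint_efforts': array([ 1.26798572e-03, -6.05269575e+01, -3.42061508e+01,  6.07464312e-05,
        9.59143013e-03, -8.84466772e-06]), 'eef_pos': array([137.37389513, 609.21854208, 230.55332855]), 'tcp_rot': array([-3.14016735e+00, -2.57981686e-05,  2.91980722e+00]), 'contact_force': array([ 0.10909615, -0.33649235,  0.49056999]), 'wrist_torque': array([ 0.04543494, -0.00194776,  0.03873123]), 'grasp_force': 0.0, 'opening': 1.0018759042736116}
side {'K': array([[366.63658647,   0.        , 316.12964911],
       [  0.        , 366.63658647, 194.57900152],
       [  0.        ,   0.        ,   1.        ]]), 'R': array([[-0.37604314,  0.92658427, -0.00575645],
       [ 0.81252195,  0.32675325, -0.48274258],
       [-0.44542075, -0.18620928, -0.87574338]]), 't': array([-102.39278268, -371.70997196, 1237.16559372])}
top {'K': array([[430.89740757,   0.        , 315.29425017],
       [  0.        , 430.89740757, 195.28840247],
       [  0.        ,   0.        ,   1.        ]]), 'R': array([[ 0.00362569, -0.99993858,  0.01047352],
       [-0.99232713, -0.00489211, -0.12354324],
       [ 0.12358689, -0.00994523, -0.99228392]]), 't': array([293.82156129, 436.37548817, 967.17668939])}
```

View pics/top0.png

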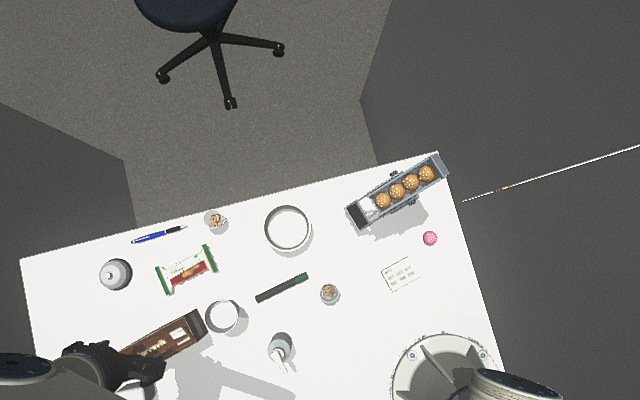

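View pics/side0.png

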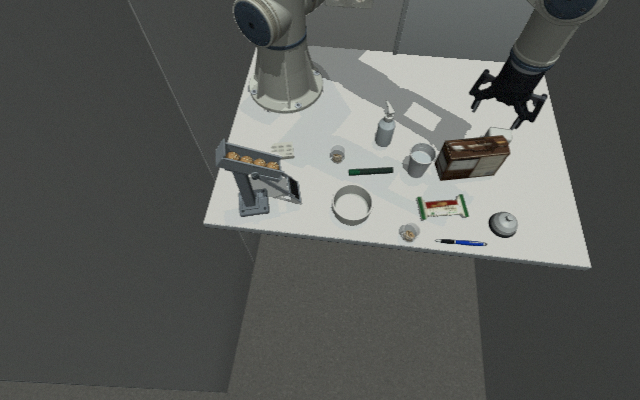

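The top view shows the dish at about (288,229), the dispenser from (355,215) to (445,165), cup_a at (216,219) and another cup at (330,292). In the side view the dish is at (352,205) and the dispenser foot at (253,205). I'll enlarge the crops for exact corners.

```bash
python3 - <<'E'
import cv2,numpy as np
t=cv2.imread("pics/top0.png")[140:270,195:455]; s=cv2.imread("pics/side0.png")[125:255,190:430]
t=cv2.resize(t,None,fx=3,fy=3,interpolation=cv2.INTER_CUBIC); cv2.imwrite("pics/tc.png",t)
s=cv2.resize(s,None,fx=3.3,fy=3.3,interpolation=cv2.INTER_CUBIC); cv2.imwrite("pics/sc.png",s)
E
```

```text
(no output)
```

View pics/tc.png

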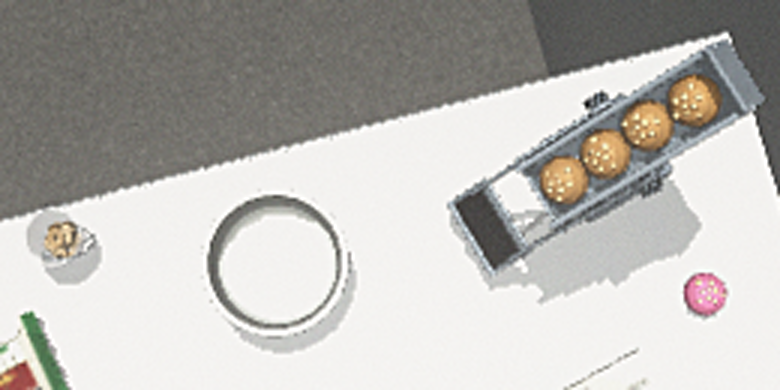

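View pics/sc.png

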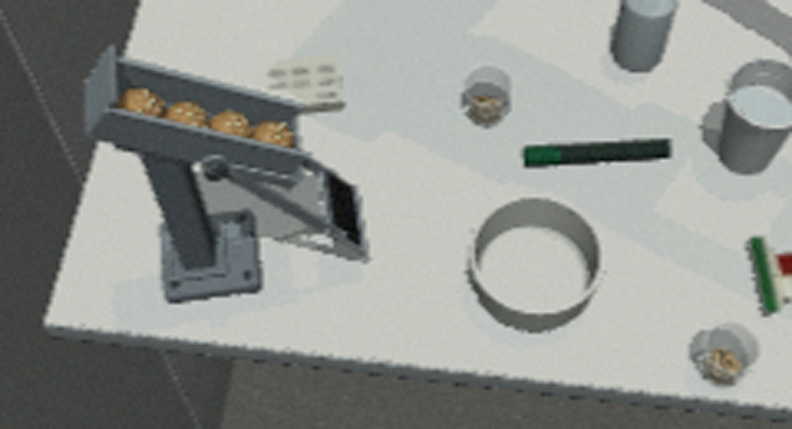

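The enlarged views give sharp features: the dish's rim ellipse centre is at about (279,265) in the top crop, the paddle's lower corners at (452,205) and (492,270), and the four biscuits in a row. In the side crop the foot's near bottom corners are (170,302) and (262,290). Next I triangulate.

```bash
cat > h.py <<'E'
import numpy as np,cv2
from rig import *
def P(n): c=get_calibration(n); return c["K"]@np.c_[c["R"],c["t"]]
T,S=P("top"),P("side")
tc=lambda p:np.array(p,float)/3+[195,140]
sc=lambda p:np.array(p,float)/3.3+[190,125]
def tri(a,b):
    X=cv2.triangulatePoints(T,S,np.array(a,float),np.array(b,float)).ravel(); return X[:3]/X[3]
def onz(M,p,z):
    H=np.c_[M[:,0],M[:,1],M[:,2]*z+M[:,3]]; q=np.linalg.solve(H,[*p,1]); return q[:2]/q[2]
E
python3 - <<'E'
from h import *
np.set_printoptions(precision=1,suppress=True)
b=[tri(tc(a),sc(c)) for a,c in zip([(564,179),(605,154),(648,125),(694,100)],[(273,136),(230,124),(186,115),(142,102)])]
pl=tri(tc((452,205)),sc((365,260))); pr=tri(tc((492,270)),sc((352,182)))
print(np.array(b),pl,pr)
f1,f2=onz(S,sc((262,290)),0),onz(S,sc((170,302)),0); print("foot",f1,f2)
d=b[3]-b[0]; print("yaw biscuits",np.arctan2(d[1],d[0]),"foot",np.arctan2(*(f2-f1)[::-1]),"paddle",np.arctan2(*(pl-pr)[1::-1])-np.pi/2)
y=np.arctan2(d[1],d[0]); 
def fwd(o,y): return o+np.array([[np.cos(y),-np.sin(y)],[np.sin(y),np.cos(y)]])
for y in (y,np.arctan2(*(pl-pr)[1::-1])-np.pi/2):
    R=np.array([[np.cos(y),-np.sin(y)],[np.sin(y),np.cos(y)]])
    print("origin foot",f1-R@[86,37],f2-R@[166,37],"bisc in frame rel foot",[(R.T@(q[:2]-(f1-R@[86,37]))) for q in [*b,pl,pr]])
# dish
t=cv2.imread("pics/top0.png"); 
print("dish",onz(T,tc((279,265)),50),onz(S,sc((535,248)),50),[onz(T,tc(q),50) for q in((207,265),(350,265),(279,194),(279,338))])
print("cups",onz(T,tc((65,240)),20),onz(T,(330,292),20))
E
```

```text
[[408.9 164.6 170.2]
 [422.8 141.2 191.8]
 [438.5 118.  211.8]
 [450.9  94.3 231.5]] [405.7 226.8  15. ] [355.  197.4  43. ]
foot [455.9 157.3] [494.3  91.5]
yaw biscuits -1.0316093757884954 foot -1.0429113072931087 paddle -1.046847558411724
origin foot [380.  212.1] [377.3 214.9] bisc in frame rel foot [array([55.5,  0.4]), array([82.8,  0.3]), array([110.8,   1.9]), array([137.5,   0.4]), array([ 0.6, 29.6]), array([ -0.3, -29. ])]
origin foot [380.9 213.3] [379.2 216.7] bisc in frame rel foot [array([56.1, -0.1]), array([83.4,  0.2]), array([111.3,   2.2]), array([138. ,   1.1]), array([ 0.7, 28.3]), array([  0.7, -30.3])]
dish [357.7 356.4] [360.7 359.5] [array([357.5, 409.7]), array([357.9, 303.7]), array([410.6, 357. ]), array([304.1, 355.7])]
cups [377.5 521.8] [216.2 261.7]
```

```bash
python3 -m creep '[{"rz":-0.15},{"rz":-0.15},{"rz":-0.15},{"rz":-0.15},{"rz":-0.15,"hand":45},{}]' 40
cat >> h.py <<'E'
A=-1.042; O=np.array([379,214.5]); p=np.array([np.cos(A),np.sin(A)]); q=np.array([-p[1],p[0]])
from scipy.spatial.transform import Rotation as Ro
def go(xyz,yaw=A+np.pi/2+np.pi):
    s=sense(); R=Ro.from_euler("xyz",s["tcp_rot"]); G=Ro.from_euler("xyz",[np.pi,0,yaw])
    d=R.inv().apply(np.array(xyz)-s["eef_pos"]); print("t",s["clock"],"pos",s["eef_pos"].round(1),"rot",s["tcp_rot"].round(3),"F",s["contact_force"].round(1),"grip",round(s["grasp_force"],1),"op",round(s["opening"],3))
    print("shift",d.round(1),"rotvec",(R.inv()*G).as_rotvec().round(3))
def D(x,y,z): return [*(O+x*p+y*q),z]   # dispenser frame -> world
E
python3 - <<'E'
from h import *
import rig; print([n for n in dir(rig) if 'grip' in n.lower()], getattr(rig,'grip_depth',None))
print((np.array([358,357])-O)@p,(np.array([358,357])-O)@q)
go([358-51*p[0],357-51*p[1],120])
E
```

```text
['grip_depth'] 18.700000000000003
-133.63101246143012 53.75874355426387
t 0.1 pos [137.4 609.3 230.6] rot [-3.14 -0.    2.92] F [-0.1 -0.9 -0. ] grip 0.0 op 1.003
shift [-235.9 -160.1  110.8] rotvec [-0.001 -0.    -0.751]schema error: expected keys x, y, z, rx, ry, rz, hand
```

```bash
python3 -m creep '[{"rz":-0.15},{"rz":-0.15},{"rz":-0.15},{"rz":-0.15},{"rz":-0.15,"hand":45},{"z":0}]' 40
python3 - <<'E'
from h import *
go([358-51*p[0],357-51*p[1],120])
E
```

```text
t 0.1 pos [137.4 609.3 230.6] rot [-3.14 -0.    2.92] F [-0.1 -0.9 -0. ] grip 0.0 op 1.003
shift [-235.9 -160.1  110.8] rotvec [-0.001 -0.    -0.751]schema error: expected keys x, y, z, rx, ry, rz, hand
```

All keys are needed in each row.

```bash
python3 -m creep '[{"x":0,"y":0,"z":0,"rx":0,"ry":0,"rz":-0.15,"hand":85},{"x":0,"y":0,"z":0,"rx":0,"ry":0,"rz":-0.15,"hand":85},{"x":0,"y":0,"z":0,"rx":0,"ry":0,"rz":-0.15,"hand":85},{"x":0,"y":0,"z":0,"rx":0,"ry":0,"rz":-0.15,"hand":45},{"x":0,"y":0,"z":0,"rx":0,"ry":0,"rz":-0.15,"hand":45},{"x":0,"y":0,"z":0,"rx":0,"ry":0,"rz":0,"hand":45}]' 40
python3 - <<'E'
from h import *
go([358-51*p[0],357-51*p[1],120])
E
```

```text
clock: 0.85
eef_pos: [137.4, 609.4, 230.9]
tcp_rot: [-3.141, -0.001, -2.614]
contact_force: [0.7, -0.2, 0.1]
opening: 0.53
grasp_force: 0.0
t 0.85 pos [137.4 609.4 230.9] rot [-3.141e+00 -1.000e-03 -2.614e+00] F [ 0.7 -0.2  0.1] grip 0.0 op 0.53
shift [ -63.6 -278.1  111. ] rotvec [-0.001 -0.001 -0.002]
```

```bash
python3 -m creep '[{"x":-8,"y":-35,"z":0,"rx":0,"ry":0,"rz":0,"hand":45},{"x":-8,"y":-35,"z":0,"rx":0,"ry":0,"rz":0,"hand":45},{"x":-8,"y":-35,"z":0,"rx":0,"ry":0,"rz":0,"hand":45},{"x":-8,"y":-35,"z":0,"rx":0,"ry":0,"rz":0,"hand":45},{"x":-8,"y":-35,"z":10,"rx":0,"ry":0,"rz":0,"hand":45},{"x":-8,"y":-35,"z":20,"rx":0,"ry":0,"rz":0,"hand":45},{"x":-8,"y":-35,"z":30,"rx":0,"ry":0,"rz":0,"hand":45},{"x":-8,"y":-33,"z":30,"rx":0,"ry":0,"rz":0,"hand":45},{"x":0,"y":0,"z":20,"rx":0,"ry":0,"rz":0,"hand":45},{"x":0,"y":0,"z":0,"rx":0,"ry":0,"rz":0,"hand":45}]'
python3 - <<'E'
from h import *
go([358-51*p[0],357-51*p[1],24])
for n in("wrist","top"):
    f=grab_frame(n)[:,:,::-1]; cv2.imwrite(f"pics/{n}1.png",f)
c=get_calibration("wrist");M=c["K"]@np.c_[c["R"],c["t"]]
for a in range(0,360,45):
    X=M@[358+55*np.cos(np.radians(a)),357+55*np.sin(np.radians(a)),50,1]; print((X[:2]/X[2]).round())
E
```

```text
clock: 2.1
eef_pos: [332.4, 400.7, 120.0]
tcp_rot: [-3.141, -0.003, -2.617]
contact_force: [-0.4, -0.3, -0.0]
opening: 0.525
grasp_force: 0.0
t 2.1 pos [332.4 400.7 120. ] rot [-3.141e+00 -3.000e-03 -2.617e+00] F [-0.4 -0.3 -0. ] grip 0.0 op 0.525
shift [-0.4  0.5 96. ] rotvec [-0.001 -0.003 -0.004]
[214. 277.]
[275. 284.]
[322. 252.]
[331. 193.]
[289. 140.]
[220. 131.]
[170. 172.]
[171. 233.]
```

View pics/wrist1.png

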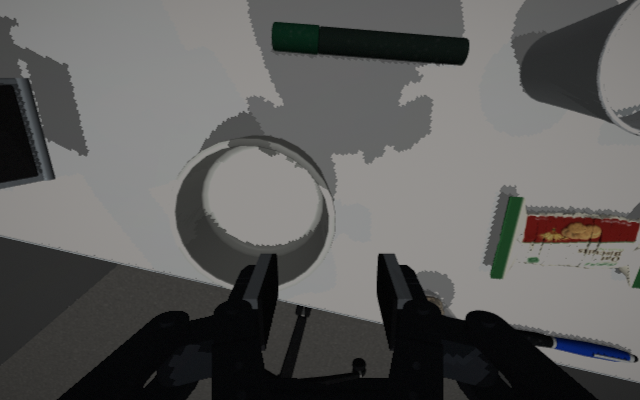

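The wrist view shows the dish rim spanning about (176–335, 136–288). That is about 4 mm towards the gripper and 3 mm sideways from my estimate, so I correct for it and descend over the rim with one finger inside.

```bash
python3 -m creep '[{"x":-3,"y":4,"z":15,"rx":0,"ry":0,"rz":0,"hand":45},{"x":0,"y":0,"z":25,"rx":0,"ry":0,"rz":0,"hand":45},{"x":0,"y":0,"z":25,"rx":0,"ry":0,"rz":0,"hand":45},{"x":0,"y":0,"z":20,"rx":0,"ry":0,"rz":0,"hand":45},{"x":0,"y":0,"z":10,"rx":0,"ry":0,"rz":0,"hand":45},{"x":0,"y":0,"z":0,"rx":0,"ry":0,"rz":0,"hand":25},{"x":0,"y":0,"z":0,"rx":0,"ry":0,"rz":0,"hand":15},{"x":0,"y":0,"z":0,"rx":0,"ry":0,"rz":0,"hand":0},{"x":0,"y":0,"z":0,"rx":0,"ry":0,"rz":0,"hand":0},{"x":0,"y":0,"z":0,"rx":0,"ry":0,"rz":0,"hand":0},{"x":0,"y":0,"z":0,"rx":0,"ry":0,"rz":0,"hand":0}]' 40
python3 - <<'E'
from h import *
go(D(-80-51,0,25))
f=grab_frame("wrist")[:,:,::-1]; cv2.imwrite("pics/w2.png",f)
f=grab_frame("top")[:,:,::-1]; cv2.imwrite("pics/t2.png",f)
E
```

```text
clock: 3.58
eef_pos: [334.7, 407.6, 27.5]
tcp_rot: [3.141, 0.003, -2.612]
contact_force: [3.8, -1.1, 5.3]
opening: 0.065
grasp_force: 38.3
t 3.575 pos [334.7 407.6  27.5] rot [ 3.141e+00  3.000e-03 -2.612e+00] F [ 3.8 -1.1  5.3] grip 38.3 op 0.065
shift [ 59.2 -58.    2.3] rotvec [0.    0.003 0.   ]
```

View pics/w2.png

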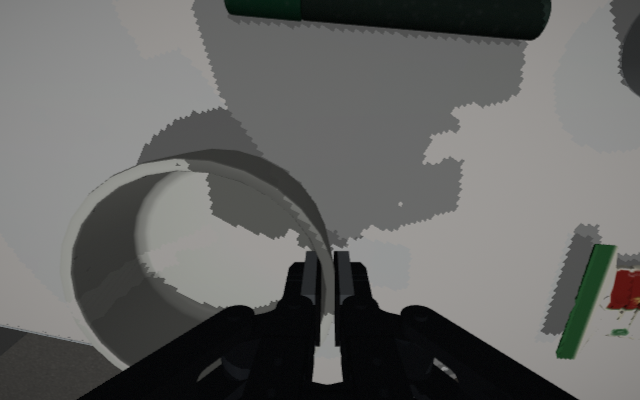

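The wall is pinched cleanly (5.5 mm opening). In the view the rim's outer edge reaches left to about x=68 and up to about y=150. I'll work out the lateral offset of the dish from those.

```bash
python3 - <<'E'
from h import *
c=get_calibration("wrist");M=c["K"]@np.c_[c["R"],c["t"]]; tcp=sense()["eef_pos"][:2]
th=np.linspace(0,2*np.pi,361)
for l in(-8,-4,0,4,8):
    C=tcp+52*p+l*q
    X=M@np.array([C[0]+55*np.cos(th),C[1]+55*np.sin(th),50+0*th,1+0*th]); u=X[:2]/X[2]
    print(l,C.round(1),u[0].min().round(),u[1].min().round())
E
```

```text
-8 [354.1 358.7] 51.0 140.0
-4 [357.5 360.7] 53.0 152.0
0 [361.  362.7] 56.0 164.0
4 [364.4 364.8] 58.0 175.0
8 [367.9 366.8] 61.0 186.0
```

```bash
python3 -m creep '[{"x":3,"y":-3,"z":-1,"rx":0,"ry":0,"rz":0,"hand":0},{"x":6,"y":-6,"z":0,"rx":0,"ry":0,"rz":0,"hand":0},{"x":6,"y":-6,"z":0,"rx":0,"ry":0,"rz":0,"hand":0},{"x":6,"y":-6,"z":0,"rx":0,"ry":0,"rz":0,"hand":0},{"x":6,"y":-6,"z":0,"rx":0,"ry":0,"rz":0,"hand":0},{"x":6,"y":-6,"z":0,"rx":0,"ry":0,"rz":0,"hand":0},{"x":6,"y":-6,"z":0,"rx":0,"ry":0,"rz":0,"hand":0},{"x":6,"y":-6,"z":0,"rx":0,"ry":0,"rz":0,"hand":0},{"x":6,"y":-6,"z":0,"rx":0,"ry":0,"rz":0,"hand":0},{"x":5,"y":-5,"z":0,"rx":0,"ry":0,"rz":0,"hand":0},{"x":0,"y":0,"z":0,"rx":0,"ry":0,"rz":0,"hand":0}]' 60
python3 - <<'E'
from h import *
go(D(0-52,3,25))
for n in ("top","side"): cv2.imwrite(f"pics/{n}3.png",grab_frame(n)[:,:,::-1])
a=cv2.imread("pics/top3.png")[140:300,195:455]; b=cv2.imread("pics/side3.png")[125:255,190:430]
a=cv2.resize(a,(520,320)); b=cv2.resize(b,(520,280)); cv2.imwrite("pics/c3.png",np.vstack([a,b]))
E
```

```text
clock: 5.05
eef_pos: [316.5, 333.7, 29.6]
tcp_rot: [3.139, 0.009, -2.613]
contact_force: [3.8, 6.6, 11.6]
opening: 0.051
grasp_force: 59.8
t 5.05 pos [316.5 333.7  29.6] rot [ 3.139  0.009 -2.613] F [ 3.8  6.6 11.6] grip 59.8 op 0.051
shift [  3.3 -82.4   4.4] rotvec [0.003 0.009 0.   ]
```

View pics/c3.png

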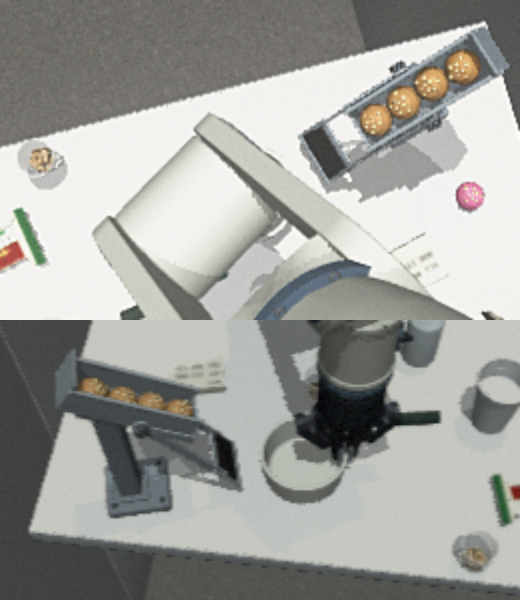

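Dish held between gripper and paddle and aligned with the chute; nothing else has moved. The wrist link appears in the top view near (210,120)–(370,260) of the crop, so I check its height against the chute before advancing.

```bash
python3 - <<'E'
import cv2
a=cv2.imread("pics/side3.png")[0:240,180:460]; cv2.imwrite("pics/c4.png",cv2.resize(a,None,fx=2.4,fy=2.4))
E
```

```text
(no output)
```

View pics/c4.png

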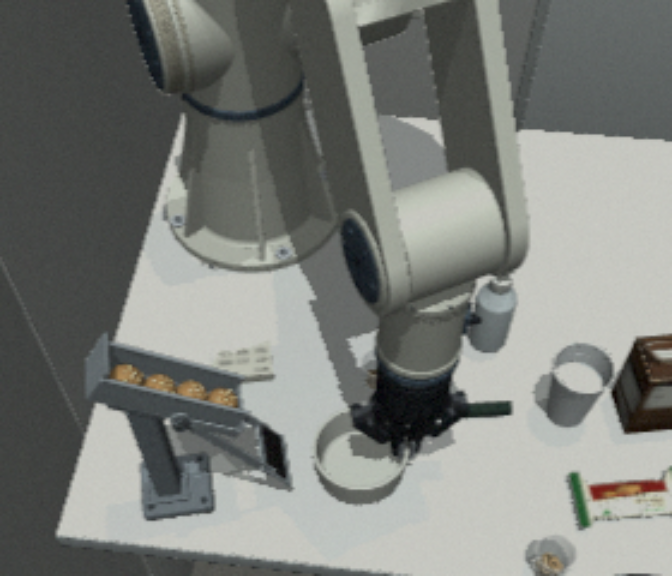

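```bash
python3 - <<'E'
from h import *
for z in range(150,420,30):
    X=S@[316,334,z,1]; Y=T@[316,334,z,1]; print(z,((X[:2]/X[2]-[180,0])*2.4).round(), (Y[:2]/Y[2]).round())
# disc (331,107.5) candidates; plate tip at top px (195+210/2,140+120/2)
for z in (200,250,300,350): print(z,*[(np.array([(onz(M,u,z)-O)@p,(onz(M,u,z)-O)@q])).round() for M,u in((S,(331,107.5)),(T,(300,200)),(T,(338,255)))])
E
```

```text
150 [412. 391.] [296. 247.]
180 [414. 374.] [296. 247.]
210 [417. 356.] [295. 247.]
240 [419. 337.] [295. 247.]
270 [422. 317.] [294. 247.]
300 [425. 295.] [293. 247.]
330 [429. 272.] [293. 247.]
360 [432. 247.] [292. 246.]
390 [436. 220.] [291. 246.]
200 [-105. -134.] [-84.  78.] [-74. -47.]
250 [-96. -89.] [-86.  73.] [-76. -45.]
300 [-87. -45.] [-87.  67.] [-79. -42.]
350 [-78.   0.] [-89.  62.] [-81. -40.]
```

Clearance is fine: the wrist barrel is at z≈305 or higher, and the chute there is at 185 or lower. I advance to just before contact.

```bash
python3 -m creep '[{"x":1,"y":-5,"z":-1,"rx":0,"ry":0,"rz":0,"hand":0},{"x":1,"y":-6,"z":-1,"rx":0,"ry":0,"rz":0,"hand":0},{"x":1,"y":-6,"z":0,"rx":0,"ry":0,"rz":0,"hand":0},{"x":0,"y":-5,"z":0,"rx":0,"ry":0,"rz":0,"hand":0},{"x":0,"y":-4,"z":0,"rx":0,"ry":0,"rz":0,"hand":0},{"x":0,"y":0,"z":0,"rx":0,"ry":0,"rz":0,"hand":0}]'
python3 - <<'E'
from h import *
go(D(-52,3,25))
E
```

```text
clock: 5.9
eef_pos: [325.6, 308.5, 31.0]
tcp_rot: [3.14, 0.005, -2.614]
contact_force: [-1.1, 6.3, 10.9]
opening: 0.052
grasp_force: 58.4
t 5.9 pos [325.6 308.5  31. ] rot [ 3.14   0.005 -2.614] F [-1.1  6.3 10.9] grip 58.4 op 0.052
shift [ -1.7 -56.2   5.9] rotvec [ 0.002  0.005 -0.001]
```

```bash
python3 -m creep '[{"x":0,"y":-4,"z":0,"rx":0,"ry":0,"rz":0,"hand":0},{"x":0,"y":-4,"z":0,"rx":0,"ry":0,"rz":0,"hand":0},{"x":0,"y":-4,"z":0,"rx":0,"ry":0,"rz":0,"hand":0},{"x":0,"y":-4,"z":0,"rx":0,"ry":0,"rz":0,"hand":0},{"x":0,"y":-4,"z":0,"rx":0,"ry":0,"rz":0,"hand":0},{"x":0,"y":-4,"z":0,"rx":0,"ry":0,"rz":0,"hand":0},{"x":0,"y":-4,"z":0,"rx":0,"ry":0,"rz":0,"hand":0},{"x":0,"y":-4,"z":0,"rx":0,"ry":0,"rz":0,"hand":0},{"x":0,"y":-4,"z":0,"rx":0,"ry":0,"rz":0,"hand":0},{"x":0,"y":-4,"z":0,"rx":0,"ry":0,"rz":0,"hand":0}]'
python3 - <<'E'
from h import *
go(D(-52,3,25)); print(sense()["contact_force"]@[*-p,0])
E
```

```text
clock: 7.15
eef_pos: [345.6, 274.7, 31.1]
tcp_rot: [3.139, 0.006, -2.615]
contact_force: [-8.1, 13.8, 14.4]
opening: 0.05
grasp_force: 60.3
t 7.15 pos [345.6 274.7  31.1] rot [ 3.139  0.006 -2.615] F [-8.1 13.8 14.4] grip 60.3 op 0.05
shift [ -1.5 -16.8   6.1] rotvec [ 0.003  0.006 -0.002]
15.990107119727597
```

```bash
python3 -m creep '[{"x":0,"y":-2,"z":0,"rx":0,"ry":0,"rz":0,"hand":0},{"x":0,"y":-2,"z":0,"rx":0,"ry":0,"rz":0,"hand":0},{"x":0,"y":-2,"z":0,"rx":0,"ry":0,"rz":0,"hand":0},{"x":0,"y":-2,"z":0,"rx":0,"ry":0,"rz":0,"hand":0},{"x":0,"y":-2,"z":0,"rx":0,"ry":0,"rz":0,"hand":0}]'
python3 - <<'E'
from h import *
go(D(-52,3,25)); print(sense()["contact_force"]@[*-p,0])
for n in ("top","side"): cv2.imwrite(f"pics/{n}5.png",grab_frame(n)[:,:,::-1])
a=cv2.imread("pics/top5.png")[140:300,195:455]; b=cv2.imread("pics/side5.png")[125:255,190:430]
a=cv2.resize(a,(390,240)); b=cv2.resize(b,(660,357)); b=b[:,:660]; a=np.hstack([a,np.zeros((240,270,3),np.uint8)]); cv2.imwrite("pics/c5.png",np.vstack([a,b]))
E
```

```text
clock: 7.78
eef_pos: [350.6, 266.0, 31.1]
tcp_rot: [3.139, 0.006, -2.615]
contact_force: [-8.1, 14.4, 14.5]
opening: 0.055
grasp_force: 60.4
t 7.775 pos [350.6 266.   31.1] rot [ 3.139  0.006 -2.615] F [-8.1 14.4 14.5] grip 60.4 op 0.055
shift [-1.5 -6.8  6.1] rotvec [ 0.003  0.006 -0.002]
16.49752178604241
```

View pics/c5.png

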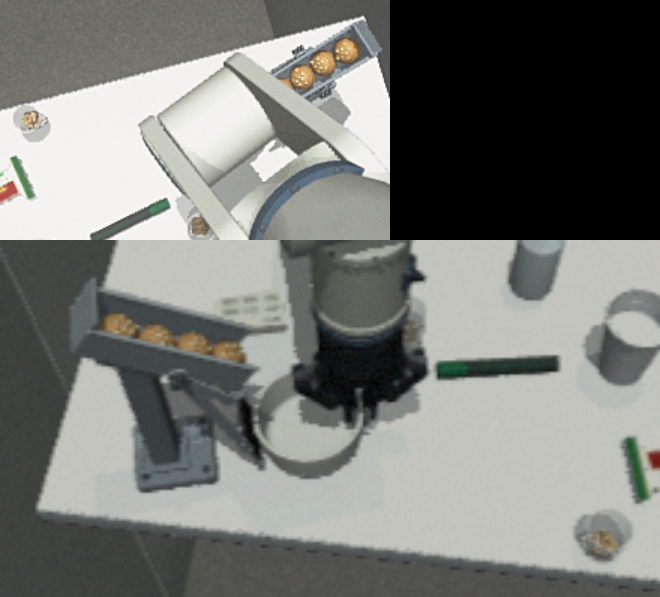

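The paddle is nearly pressed by the dish rim, and all four biscuits are still in the chute. I keep creeping and watch the force.

```bash
python3 -m creep '[{"x":0,"y":-1.5,"z":0,"rx":0,"ry":0,"rz":0,"hand":0},{"x":0,"y":-1.5,"z":0,"rx":0,"ry":0,"rz":0,"hand":0},{"x":0,"y":-1.5,"z":0,"rx":0,"ry":0,"rz":0,"hand":0},{"x":0,"y":-1.5,"z":0,"rx":0,"ry":0,"rz":0,"hand":0}]'
python3 - <<'E'
from h import *
go(D(-52,3,25)); print(sense()["contact_force"]@[*-p,0])
E
```

```text
clock: 8.38
eef_pos: [353.6, 260.8, 31.1]
tcp_rot: [3.139, 0.006, -2.615]
contact_force: [-7.7, 14.2, 13.3]
opening: 0.05
grasp_force: 60.5
t 8.375 pos [353.6 260.8  31.1] rot [ 3.139  0.006 -2.615] F [-7.7 14.2 13.3] grip 60.5 op 0.05
shift [-1.5 -0.8  6.1] rotvec [ 0.003  0.006 -0.002]
16.150084310990174
```

```bash
python3 -m creep '[{"x":0,"y":-1,"z":0,"rx":0,"ry":0,"rz":0,"hand":0},{"x":0,"y":-1,"z":0,"rx":0,"ry":0,"rz":0,"hand":0},{"x":0,"y":-1,"z":0,"rx":0,"ry":0,"rz":0,"hand":0},{"x":0,"y":0,"z":0,"rx":0,"ry":0,"rz":0,"hand":0}]'
python3 - <<'E'
from h import *
go(D(-52,3,25)); print(sense()["contact_force"]@[*-p,0])
f=grab_frame("side")[:,:,::-1]; cv2.imwrite("pics/s6.png",f); a=cv2.imread("pics/side5.png"); d=cv2.absdiff(a,f)[125:200,190:300].max(2); print((d>40).sum(), np.argwhere(d>40).mean(0) if (d>40).any() else "")
E
```

```text
clock: 8.88
eef_pos: [355.1, 258.2, 31.1]
tcp_rot: [3.139, 0.006, -2.615]
contact_force: [-8.3, 14.1, 14.2]
opening: 0.051
grasp_force: 61.2
t 8.875 pos [355.1 258.2  31.1] rot [ 3.139  0.006 -2.615] F [-8.3 14.1 14.2] grip 61.2 op 0.051
shift [-1.5  2.2  6.1] rotvec [ 0.003  0.006 -0.002]
16.34272041092351
818 [47.48655257 87.97555012]
```

```bash
python3 -m creep '[{"x":0,"y":-1,"z":0,"rx":0,"ry":0,"rz":0,"hand":0},{"x":0,"y":-1,"z":0,"rx":0,"ry":0,"rz":0,"hand":0},{"x":0,"y":-1,"z":0,"rx":0,"ry":0,"rz":0,"hand":0},{"x":0,"y":0,"z":0,"rx":0,"ry":0,"rz":0,"hand":0}]'
python3 - <<'E'
from h import *
go(D(-52,3,25)); print(sense()["contact_force"]@[*-p,0])
f=grab_frame("side")[:,:,::-1]; cv2.imwrite("pics/s7.png",f)
b=f[125:255,190:430]; cv2.imwrite("pics/c7.png",cv2.resize(b,None,fx=3,fy=3))
E
```

```text
clock: 9.43
eef_pos: [356.3, 257.3, 31.5]
tcp_rot: [3.137, 0.007, -2.617]
contact_force: [-16.7, 29.2, 19.6]
opening: 0.049
grasp_force: 62.7
t 9.425 pos [356.3 257.3  31.5] rot [ 3.137  0.007 -2.617] F [-16.7  29.2  19.6] grip 62.7 op 0.049
shift [-1.   3.5  6.5] rotvec [ 0.005  0.007 -0.004]
33.67419212510261
```

View pics/c7.png

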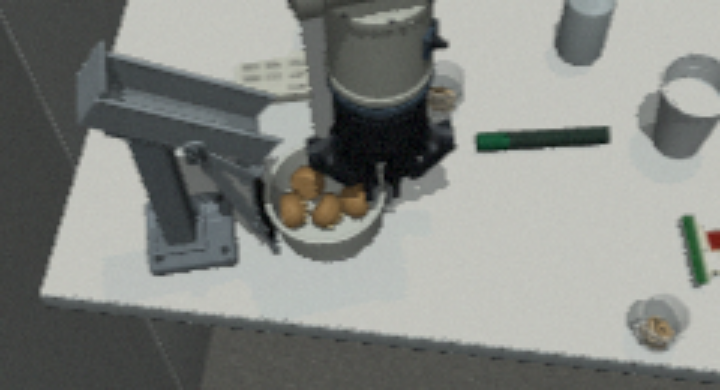

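All four biscuits are in the dish and the chute is empty; the stop is reached at about 34 N. I ease off, bring the dish back clear of the paddle so it won't be kicked, and check.

```bash
python3 -m creep '[{"x":0,"y":1.5,"z":0,"rx":0,"ry":0,"rz":0,"hand":0},{"x":0,"y":0,"z":0,"rx":0,"ry":0,"rz":0,"hand":0},{"x":0,"y":2,"z":0,"rx":0,"ry":0,"rz":0,"hand":0},{"x":0,"y":3,"z":0,"rx":0,"ry":0,"rz":0,"hand":0},{"x":0,"y":4,"z":0,"rx":0,"ry":0,"rz":0,"hand":0},{"x":0,"y":5,"z":0,"rx":0,"ry":0,"rz":0,"hand":0},{"x":0,"y":5,"z":0,"rx":0,"ry":0,"rz":0,"hand":0},{"x":0,"y":5,"z":0,"rx":0,"ry":0,"rz":0,"hand":0},{"x":0,"y":5,"z":0,"rx":0,"ry":0,"rz":0,"hand":0},{"x":0,"y":5,"z":0,"rx":0,"ry":0,"rz":0,"hand":0},{"x":0,"y":5,"z":0,"rx":0,"ry":0,"rz":0,"hand":0},{"x":0,"y":5,"z":0,"rx":0,"ry":0,"rz":0,"hand":0},{"x":0,"y":5,"z":0,"rx":0,"ry":0,"rz":0,"hand":0},{"x":0,"y":5,"z":0,"rx":0,"ry":0,"rz":0,"hand":0},{"x":0,"y":4,"z":0,"rx":0,"ry":0,"rz":0,"hand":0},{"x":0,"y":3,"z":0,"rx":0,"ry":0,"rz":0,"hand":0},{"x":0,"y":1,"z":0,"rx":0,"ry":0,"rz":0,"hand":0},{"x":0,"y":0,"z":0,"rx":0,"ry":0,"rz":0,"hand":0}]' 20
python3 -c '
from h import *
go(D(-110,3,31))'
```

```text
clock: 11.72
eef_pos: [323.6, 307.4, 30.0]
tcp_rot: [-3.141, 0.001, -2.613]
contact_force: [2.1, -4.1, 6.4]
opening: 0.052
grasp_force: 62.7
t 11.725 pos [323.6 307.4  30. ] rot [-3.141e+00  1.000e-03 -2.613e+00] F [ 2.1 -4.1  6.4] grip 62.7 op 0.052
shift [-4.   1.8 -1. ] rotvec [-0.001  0.001  0.   ]
```

```bash
python3 -m creep '[{"x":0,"y":3,"z":0,"rx":0,"ry":0,"rz":0,"hand":0},{"x":0,"y":3,"z":0,"rx":0,"ry":0,"rz":0,"hand":0},{"x":0,"y":0,"z":0,"rx":0,"ry":0,"rz":0,"hand":0},{"x":0,"y":0,"z":0,"rx":0,"ry":0,"rz":0,"hand":10},{"x":0,"y":0,"z":0,"rx":0,"ry":0,"rz":0,"hand":18},{"x":0,"y":0,"z":0,"rx":0,"ry":0,"rz":0,"hand":18},{"x":0,"y":0,"z":-3,"rx":0,"ry":0,"rz":0,"hand":18},{"x":0,"y":0,"z":-8,"rx":0,"ry":0,"rz":0,"hand":18},{"x":0,"y":0,"z":-15,"rx":0,"ry":0,"rz":0,"hand":18},{"x":0,"y":0,"z":-25,"rx":0,"ry":0,"rz":0,"hand":18},{"x":0,"y":0,"z":-30,"rx":0,"ry":0,"rz":0,"hand":18},{"x":0,"y":10,"z":-30,"rx":0,"ry":0,"rz":0,"hand":18},{"x":0,"y":10,"z":-20,"rx":0,"ry":0,"rz":0,"hand":18},{"x":0,"y":0,"z":0,"rx":0,"ry":0,"rz":0,"hand":18}]'
python3 -c '
from h import *
go(D(-110,3,31))
b=grab_frame("side")[125:255,190:430,::-1]; cv2.imwrite("pics/c8.png",cv2.resize(b,None,fx=3,fy=3))'
```

```text
clock: 13.48
eef_pos: [310.6, 331.2, 162.4]
tcp_rot: [3.14, 0.004, -2.613]
contact_force: [0.4, -0.1, -1.1]
opening: 0.209
grasp_force: 0.0
t 13.475 pos [310.6 331.2 162.4] rot [ 3.14   0.004 -2.613] F [ 0.4 -0.1 -1.1] grip 0.0 op 0.209
shift [ -2.6 -25.4 131.4] rotvec [0.001 0.004 0.   ]
```

View pics/c8.png

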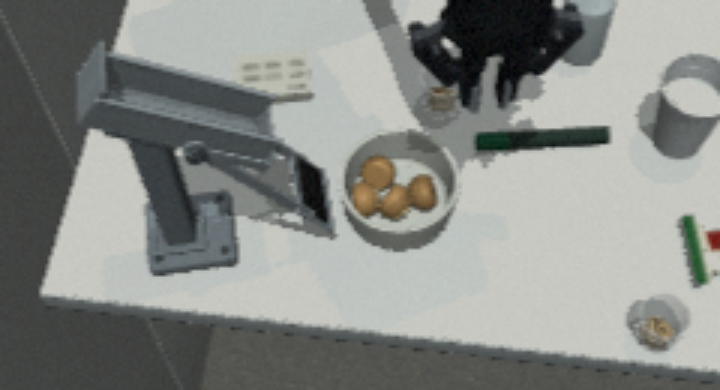

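The dish is upright with all four biscuits in it, the paddle is back at rest, cup_a has not moved, and the robot is clear.

```bash
python3 -c '
from rig import *
print(sign_off())'
```

```text
the job is handed in; nothing more can be done
None
```

The job is done and handed in at about 13.5 s: all four biscuits are in the dish, which stands upright just clear of the paddle (about 34 N at the wrist at the stop), and the sample cup was not touched.

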